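# Find the tin with the heaviest lump of solder by feel

## Task

Three identical closed tins with a lump of solder in each stand in the tray, and only their weight tells which holds the heaviest lump. Heft them one at a time from left to right (as the robot sees them), lifting each straight up a few centimetres clear of the tray and setting the lighter ones back upright in the places they came from, and leave the other things round the tray where they lie. Finish while holding the heaviest tin up, upright and still in the gripper, its underside about 20 cm above the bench: do not put it down or let it go.

Things in the scene. Friction and masses are not known exactly. Their poses are not given: they have to be found in the camera images.
- tray: fixed shallow wooden tray, 104 mm (its x, away from the robot) by 276 mm (its y, to the left), walls 18 mm high, 6 mm thick, with two 16 mm high dividers: three places in a row along y, each 92 x 84 mm inside; inner floor 6 mm above the bench. Origin at underside centre; turned about z by up to 0.4 rad
- place_left (a point): centre of the inner floor of the tray's left place as the robot sees it (tray y = 90 mm, 6 mm above the bench)
- place_middle (a point): centre of the inner floor of the tray's middle place as the robot sees it (tray y = 0 mm, 6 mm above the bench)
- place_right (a point): centre of the inner floor of the tray's right place as the robot sees it (tray y = -90 mm, 6 mm above the bench)
- tin_a: one of three like closed tins: plain metal cylinder, 56 mm diameter, 80 mm tall, rigid, lid fixed; origin at underside centre, z up. Up to 12 mm off its place. The lump inside has 2 mm of play. Which tin is heavy varies: all weigh 0.15 to 0.8 kg, the heaviest at least 0.15 kg more than the next. Grip 40 to 60 N, 50 mm above the underside, closing along the tray's x
- tin_b: one of three like closed tins: plain metal cylinder, 56 mm diameter, 80 mm tall, rigid, lid fixed; origin at underside centre, z up. Up to 12 mm off its place. The lump inside has 2 mm of play. Which tin is heavy varies: all weigh 0.15 to 0.8 kg, the heaviest at least 0.15 kg more than the next. Grip 40 to 60 N, 50 mm above the underside, closing along the tray's x
- tin_c: one of three like closed tins: plain metal cylinder, 56 mm diameter, 80 mm tall, rigid, lid fixed; origin at underside centre, z up. Up to 12 mm off its place. The lump inside has 2 mm of play. Which tin is heavy varies: all weigh 0.15 to 0.8 kg, the heaviest at least 0.15 kg more than the next. Grip 40 to 60 N, 50 mm above the underside, closing along the tray's x
- transformer: bystander: small mains transformer with a grey steel core and a yellow coil, 44 x 42 x 36 mm, beyond the tray; origin at underside centre
- cutters: bystander: red-handled side cutters, 113 x 52 x 14 mm, lying beyond the tray; origin at underside centre
- spool: bystander: spool of solder wire standing on its flange, 62 mm diameter, 50 mm high, on the robot's side of the tray; origin at underside centre
- wick: bystander: small blue spool of solder wick lying flat, 36 mm diameter, 12 mm high, on the robot's side of the tray; origin at underside centre
- relay_board: bystander: small blue circuit board with relays, 45 x 70 x 28 mm, off the tray's left end; origin at underside centre

How it is judged:
On the way, in this order (a step that is already met when the one before it is completed fails the run):
1. the tin from the left place is lifted clear above its place (underside over 35 mm above the bench, within 45 mm sideways of its place) (((horizontal distance between tin_a and place_left below 0.045 m and height (world z) of tin_a above 0.035 m and contact force between the fingers and tin_a above 0.5 N) or (horizontal distance between tin_b and place_left below 0.045 m and height (world z) of tin_b above 0.035 m and contact force between the fingers and tin_b above 0.5 N) or (horizontal distance between tin_c and place_left below 0.045 m and height (world z) of tin_c above 0.035 m and contact force between the fingers and tin_c above 0.5 N))), for 0.3 s.
2. the tin from the middle place is lifted clear above its place (underside over 35 mm above the bench, within 45 mm sideways of its place) (((horizontal distance between tin_a and place_middle below 0.045 m and height (world z) of tin_a above 0.035 m and contact force between the fingers and tin_a above 0.5 N) or (horizontal distance between tin_b and place_middle below 0.045 m and height (world z) of tin_b above 0.035 m and contact force between the fingers and tin_b above 0.5 N) or (horizontal distance between tin_c and place_middle below 0.045 m and height (world z) of tin_c above 0.035 m and contact force between the fingers and tin_c above 0.5 N))), for 0.3 s.
3. the tin from the right place is lifted clear above its place (underside over 35 mm above the bench, within 45 mm sideways of its place) (((horizontal distance between tin_a and place_right below 0.045 m and height (world z) of tin_a above 0.035 m and contact force between the fingers and tin_a above 0.5 N) or (horizontal distance between tin_b and place_right below 0.045 m and height (world z) of tin_b above 0.035 m and contact force between the fingers and tin_b above 0.5 N) or (horizontal distance between tin_c and place_right below 0.045 m and height (world z) of tin_c above 0.035 m and contact force between the fingers and tin_c above 0.5 N))), for 0.3 s.
At the end, for the whole second after the job is handed in: The heaviest tin is held by the fingers, underside over 150 mm above the bench, within 0.35 rad of upright, under 50 mm/s; the two lighter tins stand upright (0.1 rad), still and untouched on the tray's floor, each within 45 mm of where it began (((height (world z) of tin_a above 0.15 m and angle between tin_a's own z axis and vertical below 0.35 rad and linear speed of tin_a below 0.05 m/s and contact force between the fingers and tin_a above 1 N and distance of each of tin_b, tin_c from where it was at the start of the episode below 0.045 m and height (world z) of each of tin_b, tin_c below 0.012 m and angle between each of tin_b, tin_c's own z axis and vertical below 0.1 rad and linear speed of each of tin_b, tin_c below 0.02 m/s and contact force between each of the arm, the fingers and tin_b below 0.1 N and contact force between each of tin_b, tin_c and tray below 5.4 N and contact force between each of the arm, the fingers and tin_c below 0.1 N) or (height (world z) of tin_b above 0.15 m and angle between tin_b's own z axis and vertical below 0.35 rad and linear speed of tin_b below 0.05 m/s and contact force between the fingers and tin_b above 1 N and distance of each of tin_a, tin_c from where it was at the start of the episode below 0.045 m and height (world z) of each of tin_a, tin_c below 0.012 m and angle between each of tin_a, tin_c's own z axis and vertical below 0.1 rad and linear speed of each of tin_a, tin_c below 0.02 m/s and contact force between each of the arm, the fingers and tin_a below 0.1 N and contact force between each of tin_a, tin_c and tray below 5.4 N and contact force between each of the arm, the fingers and tin_c below 0.1 N) or (height (world z) of tin_c above 0.15 m and angle between tin_c's own z axis and vertical below 0.35 rad and linear speed of tin_c below 0.05 m/s and contact force between the fingers and tin_c above 1 N and distance of each of tin_a, tin_b from where it was at the start of the episode below 0.045 m and height (world z) of each of tin_a, tin_b below 0.012 m and angle between each of tin_a, tin_b's own z axis and vertical below 0.1 rad and linear speed of each of tin_a, tin_b below 0.02 m/s and contact force between each of the arm, the fingers and tin_a below 0.1 N and contact force between each of tin_a, tin_b and tray below 5.4 N and contact force between each of the arm, the fingers and tin_b below 0.1 N))); the arm keeps its last pose, push and grip.
It fails at once if a tin is tipped by more than 45 degrees (angle between any of tin_a, tin_b, tin_c's own z axis and vertical above 0.785 rad).
It fails at once if a thing lying round the tray is moved by more than 30 mm (distance of any of transformer, cutters, spool, wick, relay_board from where it was at the start of the episode above 0.03 m).
It also fails if it takes over 64 s, if anything falls off the work surface, if the arm or the gripper's body presses on something with over 40 N, if the wrist force passes 120 N, or if a joint passes its speed limit or range.

## Robot

A 6-joint arm with a two-finger parallel gripper is mounted at the origin on a cart in front of the work surface, level with it; the furniture and walls round the work are solid. World frame = base frame: x ahead of the robot, y to its left, z up, the work surface at z = 0. Lengths are in m, angles in rad, forces in N, time in s.
With the tool pointing down it reaches from about 0.375 to 0.75 m from the base axis. Payload 9 kg.
Tool frame: the origin (TCP) lies between the finger pads; the fingertips stand 8 mm ahead of it and the grasp point (between the pads) lies 11 mm behind it; z points along the fingers, y is the line along which they close (so a half turn about z gives the same grasp; the last joint's range is limited). The gripper opens to 85 mm and grips with 20 to 120 N. Pads are 22 mm wide; open, the fingers measure 114 mm over their backs; the gripper's body (76 mm by 85 mm) begins 54 mm behind the grasp point. The pads swing forward as they close: fully open they stand 13 mm farther back than shut.
Start: joints at [1.074, 0.104, 0.097, 1.564, 0, 1.353], TCP at [0.165, 0.577, 0.239] pointing down, gripper open.
Joint ranges: [-2.99, 2.99], [-0.84, 1.86], [-1.1, 1.16], [-1.84, 2.11], [-1.51, 1.56], [-3.14, 3.14]. Speed limits (rad/s): [2.22, 2.22, 2.57, 3.14, 3.14, 3.14].

## Interface

Orientations are given as a rotation vector (axis times angle).
In Python, from bench import ctrl, hand, solver, capture, camera_info, order, finder, status gives the robot as it stands. Calls block until the motion is done:
- ctrl.move_to(position, orientation): joint-space move of the TCP to a pose.
- ctrl.move_linear(position, ori=None, feed=0.15): straight line of the TCP; ori=None keeps the orientation; feed is the mean speed in m/s.
- ctrl.move_joints(angles): joint-space move.
- hand.command_gripper(opening, squeeze=None): opening from 0.0 (shut) to 1.0 (fully open); squeeze is the grip in N (None keeps the last); returns when the fingers have stopped.
- ctrl.dwell(seconds).
- solver.inverse_kinematics(position, orientation): joint angles nearest the present ones, or None.
- capture(name): name is "scene" or "top"; returns (picture, depth): 420x560x3 uint8, red, green, blue; 420x560 float32, m along the optical axis (not along the pixel's ray), 0 where there is no reading.
- camera_info(name): a dict with "intrinsics" (3x3 intrinsics, pixels), "rvec" (rotation vector, rad) and "tvec" (3), from world to camera coordinates, as OpenCV has them. Camera axes: x right, y down, z forward; pixel columns grow to the right and rows downward; lengths in m; the calibration is good to about 2 mm. A picture is of the moment at which its call begins. camera_info takes no time and is no camera call.
A pose or a line that the arm cannot do raises ctrl.Unreachable and nothing moves.
- order.job_done(): hands the job in; it is judged then, once.
Trained networks look in the newest picture that a camera, given by its name, has taken for a name from the list of things; names that differ only in an ending like _2 or _b are one class to them, and where a whole thing is asked for, a point or a joint stands for the part that bears it (a point fixed in the world has none). Each returns a list of dicts, best first, with "conf" (0 to 1); they miss things now and then, are a little off and sometimes report something else, mostly with a low value. They report only what shows in the picture. A call takes as long as a camera call.
- finder.recognise(camera, query): "point" ([column, row] in pixels, amid what is visible of it).
- finder.spot_point(camera, query): "point" ([column, row] in pixels: a listed point, or the origin of a listed thing).
Readings, each from a call of its own:
- status.get_clock(): time.
- status.get_joint_pos(): joint angles.
- status.get_joint_velocities(): joint speeds.
- status.get_tau(): joint torques, N m.
- status.get_tool_pos(): TCP position.
- status.get_ee_rot(): TCP orientation.
- status.get_ft_force(): force on the tool from outside, world axes, zero at the start.
- status.get_moment(): the same for the moment, N m.
- status.get_width(): opening from 0.0 (shut) to 1.0 (fully open).
- status.get_grip_force(): force on a finger pad.
Only numpy, scipy, OpenCV 4.12 (cv2) and the standard library are available. Lean on these libraries where they do the work, as an engineer would, in place of code of your own. Each camera call takes 0.05 s, during which the arm holds its last target. There are 200 camera calls.

## Working session

There is one attempt and no reset: what is moved stays moved. The work goes in short steps, each a Python script; the robot and the scene stay as the last script left them, time stands still between calls to the robot, and variables do not carry over. Pictures are saved under pics/ and viewed, at most 10 in all, crops included, and the job is handed in when it is done.

```bash
ls; mkdir -p pics; cat > h.py <<'E'
import numpy as np, cv2
from bench import ctrl, hand, solver, capture, camera_info, order, finder, status
def cam(name):
    i=camera_info(name); K=np.array(i["intrinsics"]); R=cv2.Rodrigues(np.array(i["rvec"],float))[0]; t=np.array(i["tvec"],float).ravel()
    return K,R,t
def cloud(name,depth):
    K,R,t=cam(name); v,u=np.mgrid[:depth.shape[0],:depth.shape[1]]
    p=np.stack([(u-K[0,2])/K[0,0]*depth,(v-K[1,2])/K[1,1]*depth,depth],-1)
    P=(p-t)@R; P[depth<=0]=np.nan
    return P
E
python3 - <<'E'
from h import *
for n in("scene","top"):
    im,d=capture(n); cv2.imwrite(f"pics/{n}0.png",im[:,:,::-1]); np.save(f"{n}.npy",d)
    K,R,t=cam(n); print(n,-R.T@t)
    P=cloud(n,d)
    for q in["tin_a","tray","transformer","cutters","spool","wick","relay_board"]:
        for r in finder.recognise(n,q)[:3]:
            u,v=np.round(r["point"]).astype(int); print(q,round(r["conf"],2),u,v,P[v,u].round(3))
    for q in["place_left","place_middle","place_right"]:
        for r in finder.spot_point(n,q)[:2]:
            o=np.array([(r["point"][0]-K[0,2])/K[0,0],(r["point"][1]-K[1,2])/K[1,1],1])@R; c=-R.T@t
            print(q,round(r["conf"],2),r["point"],(c+o*(0.006-c[2])/o[2]).round(3))
print(status.get_clock(),status.get_ee_rot(),status.get_ft_force())
E
```

```text
bench.py
pics
scene [0.2839538  0.74710274 0.74898637]
tin_a 0.93 308 231 [0.427 0.406 0.085]
tin_a 0.79 317 180 [0.457 0.323 0.085]
tin_a 0.65 300 137 [0.518 0.265 0.085]
tray 0.68 289 215 [0.484 0.357 0.009]
transformer 0.7 233 238 [0.53  0.448 0.035]
cutters 0.8 236 199 [0.576 0.37  0.   ]
spool 0.81 382 221 [0.347 0.319 0.053]
wick 0.69 368 195 [0.391 0.26  0.01 ]
relay_board 0.83 296 310 [0.394 0.497 0.029]
place_left 0.58 [310.8, 248.4] [0.426 0.391 0.006]
place_middle 0.74 [309.0, 195.1] [0.475 0.306 0.006]
place_middle 0.63 [379.8, 231.0] [0.347 0.309 0.006]
top [0.40295149 0.36753937 0.870438  ]
tin_a 0.97 306 225 [0.471 0.31  0.086]
tin_a 0.67 341 194 [0.527 0.251 0.084]
tin_a 0.65 259 245 [0.434 0.39  0.084]
tray 0.74 292 226 [0.47  0.334 0.065]
transformer 0.7 237 193 [0.531 0.435 0.032]
transformer 0.27 291 225 [0.477 0.333 0.006]
cutters 0.7 272 169 [0.584 0.372 0.002]
spool 0.9 307 294 [0.351 0.303 0.046]
spool 0.53 294 228 [0.465 0.331 0.084]
wick 0.75 328 274 [0.386 0.261 0.006]
relay_board 0.78 208 267 [0.394 0.484 0.022]
place_left 0.68 [306.3, 293.6] [0.349 0.301 0.006]
place_left 0.6 [259.7, 250.2] [0.427 0.391 0.006]
place_middle 0.85 [300.1, 227.2] [0.473 0.316 0.006]
place_middle 0.4 [256.3, 249.0] [0.43  0.397 0.006]
place_right 0.86 [345.5, 203.0] [0.522 0.23  0.006]
place_right 0.66 [305.2, 226.5] [0.475 0.306 0.006]
1.1 [4.36645913e-01 3.11104721e+00 1.71347612e-04] [-0.86174496 -0.26909645 -0.4278442 ]
```

```bash
python3 - <<'E'
from h import *
from scipy.ndimage import label
from scipy.optimize import minimize
for n in("top","scene"):
    d=np.load(n+".npy");P=cloud(n,d);z=P[...,2]
    m=(z>0.072)&(z<0.095); l,k=label(m)
    for i in range(1,k+1):
        q=P[l==i]
        if len(q)<150 or len(q)>4000: continue
        (c,r)=cv2.minEnclosingCircle(q[:,:2].astype(np.float32)); print(n,len(q),np.round(c,3),round(r,4),np.median(q[:,2]).round(4),q[:,:2].mean(0).round(4))
d=np.load("top.npy");P=cloud("top",d);z=P[...,2]
m=(z>0.012)&(z<0.026)&(P[...,0]>.36)&(P[...,0]<.66)
img=(m*255).astype(np.uint8)
q=P[m][:,:2]; print(len(q))
# fit tray outline: rim model points scored against distance to wall-height points
from scipy.spatial import cKDTree
T=cKDTree(q)
s=np.linspace(-1,1,80)
mod=np.vstack([np.c_[.049*np.ones(80),.135*s],np.c_[-.049*np.ones(80),.135*s]]+[np.c_[.049*s,y*np.ones(80)] for y in(-.135,.135,-.045,.045)])
def f(p):
    c,sn=np.cos(p[2]),np.sin(p[2]); w=mod@np.array([[c,sn],[-sn,c]])+p[:2]
    return np.minimum(T.query(w)[0],.012).sum()
best=min((minimize(f,[.475+dx,.315+dy,t],method="Nelder-Mead") for t in(.2,.3,.4,.5) for dx in(-.01,.01) for dy in(-.01,.01)),key=lambda r:r.fun)
print(best.x,best.fun/len(mod))
p=best.x;c,sn=np.cos(p[2]),np.sin(p[2])
K,R,t=cam("top"); im=cv2.imread("pics/top0.png")
w=mod@np.array([[c,sn],[-sn,c]])+p[:2]
uv=cv2.projectPoints(np.c_[w,np.full(len(w),.018)],R,t,K,None)[0].reshape(-1,2)
im=cv2.resize(im,None,fx=2,fy=2)
for a in uv: cv2.circle(im,tuple(int(x*2) for x in a),1,(0,0,255),-1)
cv2.imwrite("pics/t1.png",im[200:740,300:1000])
E
```

```text
top 181 [0.882 0.427] 0.0222 0.0796 [0.8735 0.4265]
top 208 [0.727 0.236] 0.0528 0.0868 [0.7157 0.2385]
top 237 [0.693 0.491] 0.0414 0.0832 [0.6816 0.5045]
top 187 [0.628 0.182] 0.0526 0.0865 [0.624  0.1851]
top 756 [ 0.517 -0.13 ] 0.0971 0.0836 [ 0.4999 -0.0759]
top 841 [0.527 0.244] 0.0284 0.0843 [0.5266 0.2442]
top 838 [0.47  0.305] 0.0282 0.0844 [0.4696 0.3057]
top 842 [0.435 0.39 ] 0.0284 0.0845 [0.4352 0.3904]
top 232 [0.186 0.484] 0.0506 0.0831 [0.1874 0.484 ]
top 185 [0.207 0.389] 0.0196 0.0831 [0.2113 0.3933]
scene 956 [ 0.503 -0.11 ] 0.0853 0.0835 [ 0.4909 -0.073 ]
scene 604 [0.745 0.208] 0.0686 0.0847 [0.7214 0.2399]
scene 566 [0.628 0.183] 0.0531 0.0843 [0.6243 0.1866]
scene 469 [0.886 0.43 ] 0.0246 0.0809 [0.8789 0.434 ]
scene 954 [0.527 0.246] 0.0294 0.0853 [0.5249 0.249 ]
scene 612 [0.367 0.162] 0.0603 0.0852 [0.3586 0.1864]
scene 1069 [0.468 0.307] 0.0292 0.0854 [0.468  0.3106]
scene 726 [0.692 0.494] 0.0413 0.0833 [0.6838 0.5071]
scene 1230 [0.435 0.392] 0.0292 0.0854 [0.4337 0.3948]
scene 345 [0.202 0.393] 0.0226 0.0846 [0.2054 0.398 ]
scene 232 [0.213 0.524] 0.0222 0.0733 [0.2148 0.5189]
4063
[0.47562426 0.31384316 0.56574622] 0.0006993568469822994
```

View pics/t1.png

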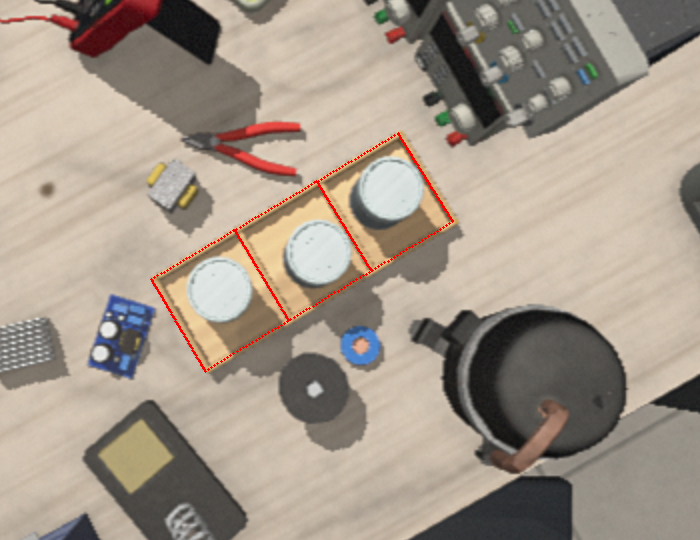

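View pics/scene0.png

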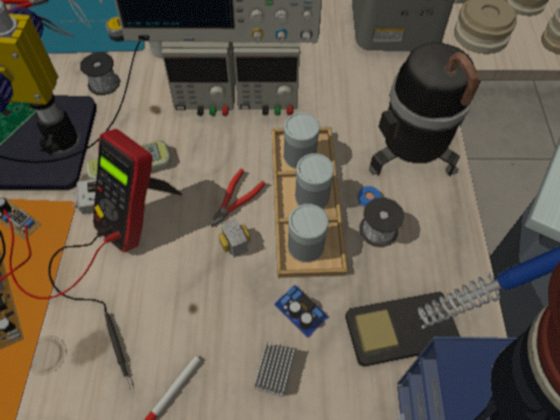

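The overlaid tray outline (crop corners about (152,279), (400,133), (455,222), (206,371)) lies on the rim, yaw is 0.566 rad, and the tins are at crop (220,290), (320,253) and (390,190). The scene picture agrees. A tall pot stands near the arm's line to the right tin, so I check heights and IK before moving.

```bash
cat >> h.py <<'E'
TH=0.5657
TINS=np.array([[.435,.391],[.469,.306],[.527,.245]])
def ori(flip):
    y=np.array([np.cos(TH),np.sin(TH),0])*(-1 if flip else 1); z=np.array([0,0,-1.])
    return cv2.Rodrigues(np.c_[np.cross(y,z),y,z])[0].ravel()
E
python3 - <<'E'
from h import *
for n in("top","scene"):
    P=cloud(n,np.load(n+".npy")).reshape(-1,3)
    for lo,hi in((.1,.15),(.15,.2),(.2,.3),(.3,.6)):
        q=P[(P[:,2]>lo)&(P[:,2]<hi)&(P[:,0]>.15)&(P[:,0]<.72)&(P[:,1]>-.05)&(P[:,1]<.6)]
        if len(q)>20: print(n,lo,len(q),np.percentile(q,[2,50,98],axis=0).round(3).tolist())
for t in TINS:
    e=[np.cos(TH),np.sin(TH)]
    for f in(0,1):
        for z in(.045,.105,.239):
            print(t,f,z,np.round(solver.inverse_kinematics([*t,z],ori(f)),3) if solver.inverse_kinematics([*t,z],ori(f)) is not None else None)
    P=None
E
```

```text
top 0.1 4283 [[0.167, -0.048, 0.102], [0.586, 0.22, 0.132], [0.718, 0.576, 0.148]]
top 0.15 5140 [[0.181, 0.055, 0.152], [0.411, 0.233, 0.18], [0.715, 0.565, 0.2]]
top 0.2 13648 [[0.197, 0.071, 0.201], [0.613, 0.158, 0.255], [0.715, 0.522, 0.299]]
top 0.3 3787 [[0.571, 0.105, 0.3], [0.655, 0.156, 0.306], [0.717, 0.216, 0.311]]
scene 0.1 8661 [[0.161, -0.043, 0.101], [0.592, 0.224, 0.131], [0.716, 0.559, 0.148]]
scene 0.15 7005 [[0.156, 0.151, 0.152], [0.421, 0.198, 0.178], [0.715, 0.56, 0.2]]
scene 0.2 10089 [[0.165, 0.116, 0.2], [0.353, 0.206, 0.208], [0.711, 0.567, 0.248]]
scene 0.3 3416 [[0.185, 0.569, 0.329], [0.201, 0.592, 0.428], [0.225, 0.6, 0.527]]
[0.435 0.391] 0 0.045 [ 0.509  0.117 -0.244  1.209  0.     1.514]
[0.435 0.391] 0 0.105 [ 0.509  0.077 -0.175  1.318  0.     1.514]
[0.435 0.391] 0 0.239 [0.509 0.058 0.048 1.561 0.    1.514]
[0.435 0.391] 1 0.045 [ 0.509  0.117 -0.244  1.209  0.    -1.628]
[0.435 0.391] 1 0.105 [ 0.509  0.077 -0.175  1.318  0.    -1.628]
[0.435 0.391] 1 0.239 [ 0.509  0.058  0.048  1.561  0.    -1.628]
[0.469 0.306] 0 0.045 [ 0.345  0.043 -0.323  1.206  0.     1.35 ]
[0.469 0.306] 0 0.105 [ 0.345  0.002 -0.253  1.317  0.     1.35 ]
[0.469 0.306] 0 0.239 [ 0.345 -0.018 -0.029  1.56   0.     1.35 ]
[0.469 0.306] 1 0.045 [ 0.345  0.043 -0.323  1.206  0.    -1.792]
[0.469 0.306] 1 0.105 [ 0.345  0.002 -0.253  1.317  0.    -1.792]
[0.469 0.306] 1 0.239 [ 0.345 -0.018 -0.029  1.56   0.    -1.792]
[0.527 0.245] 0 0.045 [ 0.21   0.106 -0.256  1.209  0.     1.215]
[0.527 0.245] 0 0.105 [ 0.21   0.066 -0.187  1.318  0.     1.215]
[0.527 0.245] 0 0.239 [0.21  0.046 0.036 1.561 0.    1.215]
[0.527 0.245] 1 0.045 [ 0.21   0.106 -0.256  1.209  0.    -1.926]
[0.527 0.245] 1 0.105 [ 0.21   0.066 -0.187  1.318  0.    -1.926]
[0.527 0.245] 1 0.239 [ 0.21   0.046  0.036  1.561  0.    -1.926]
```

```bash
python3 - <<'E'
from h import *
P=np.vstack([cloud(n,np.load(n+".npy")).reshape(-1,3) for n in("top","scene")])
ex=np.array([np.cos(TH),np.sin(TH)]);ey=np.array([-ex[1],ex[0]])
for t in TINS:
    for lo,hi in((.095,.13),(.13,.18),(.18,.25),(.25,.35)):
        q=P[(P[:,2]>lo)&(P[:,2]<hi)]; r=np.hypot(*(q[:,:2]-t).T); k=np.argsort(r)[10]
        print(t,lo,r[k].round(3),q[k].round(3),"tray xy",((q[k,:2]-t)@ex).round(3),((q[k,:2]-t)@ey).round(3))
# kettle / obstacles along line base->right tin
for s in np.arange(.2,.5,.04):
    c=np.array([s*.906,s*.421]); m=np.hypot(*(P[:,:2]-c).T)<.06
    print(c.round(2),np.nanpercentile(P[m,2],98).round(3))
E
```

```text
[0.435 0.391] 0.095 0.193 [0.402 0.201 0.1  ] tray xy -0.13 -0.143
[0.435 0.391] 0.13 0.201 [0.374 0.2   0.145] tray xy -0.154 -0.129
[0.435 0.391] 0.18 0.208 [0.374 0.193 0.181] tray xy -0.158 -0.135
[0.435 0.391] 0.25 0.24 [0.327 0.177 0.251] tray xy -0.206 -0.123
[0.469 0.306] 0.095 0.125 [0.401 0.202 0.106] tray xy -0.114 -0.052
[0.469 0.306] 0.13 0.135 [0.401 0.189 0.15 ] tray xy -0.12 -0.062
[0.469 0.306] 0.18 0.143 [0.396 0.183 0.182] tray xy -0.127 -0.065
[0.469 0.306] 0.25 0.176 [0.571 0.163 0.261] tray xy 0.009 -0.176
[0.527 0.245] 0.095 0.098 [0.584 0.166 0.113] tray xy 0.006 -0.098
[0.527 0.245] 0.13 0.095 [0.58  0.165 0.171] tray xy 0.002 -0.095
[0.527 0.245] 0.18 0.082 [0.567 0.173 0.184] tray xy -0.005 -0.082
[0.527 0.245] 0.25 0.094 [0.573 0.163 0.254] tray xy -0.005 -0.093
[0.18 0.08] 0.004
[0.22 0.1 ] 0.003
[0.25 0.12] 0.038
[0.29 0.13] 0.25
[0.33 0.15] 0.249
[0.36 0.17] 0.248
[0.4  0.19] 0.219
[0.43 0.2 ] 0.208
```

```bash
cat >> h.py <<'E'
def ft():
    return np.mean([status.get_ft_force() for _ in range(15)],0)
def grasp(i):
    """from above tin i (z .15): descend, grip; returns base force"""
    x,y=TINS[i]
    ctrl.move_linear([x,y,.047],feed=.12); hand.command_gripper(0.0,50)
    print("t",status.get_clock(),"width",status.get_width(),"grip",status.get_grip_force())
def heft(i):
    x,y=TINS[i]
    hand.command_gripper(1.0); ctrl.dwell(.3); f0=ft()
    grasp(i); ctrl.move_linear([x,y,.107],feed=.08); ctrl.dwell(.7)
    f1=ft(); print("tin",i,"dF",(f1-f0).round(2),"width",status.get_width(),"tool",np.round(status.get_tool_pos(),4),"t",status.get_clock())
def putback(i):
    x,y=TINS[i]
    ctrl.move_linear([x,y,.0475],feed=.06); hand.command_gripper(1.0); ctrl.move_linear([x,y,.16],feed=.12)
E
python3 - <<'E'
from h import *
x,y=TINS[0]
ctrl.move_to([x,y,.239],ori(0)); ctrl.move_linear([x,y,.16])
heft(0)
for n in("scene","top"):
    im,d=capture(n); cv2.imwrite(f"pics/{n}1.png",im[:,:,::-1]); np.save(f"{n}1.npy",d)
E
```

```text
t 5.0083 width 0.6481327173321002 grip 53.71504258364439
tin 0 dF [-0.04  0.47 -5.57] width 0.64835113323105 tool [0.435 0.391 0.107] t 6.6083
```

View pics/scene1.png

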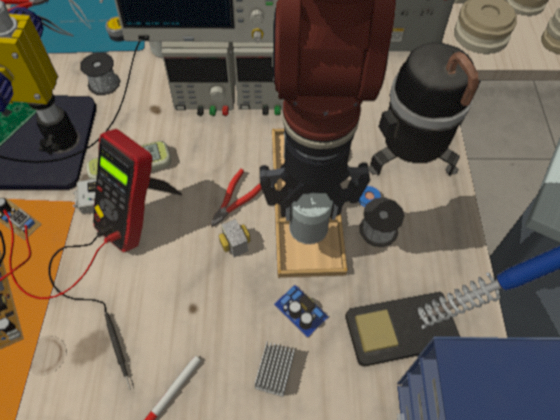

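View pics/top1.png

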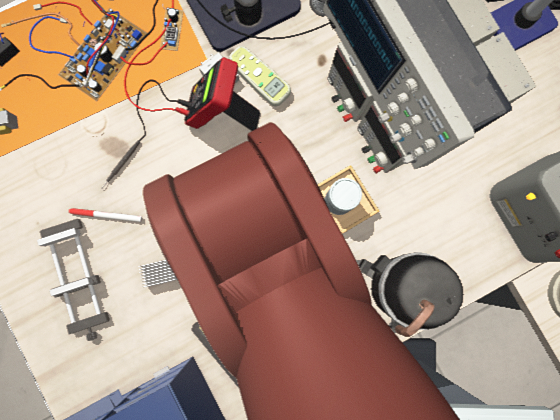

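The tin hangs upright in the fingers at scene pixel (310,215), pulling about 5.6 N. The top view shows a wide upper wrist, so I measure its underside before going near the scope and pot.

```bash
python3 - <<'E'
from h import *
x,y=TINS[0]; j1=.509
a=np.array([np.cos(j1),np.sin(j1)]);b=np.array([-a[1],a[0]])
P0=np.vstack([cloud(n,np.load(n+".npy")).reshape(-1,3) for n in("top","scene")])
for n in("top","scene"):
    d0=np.load(n+".npy");d=np.load(n+"1.npy"); P=cloud(n,d)[(d0-d>.03)&(d>0)]
    rx=(P[:,:2]-[x,y])@a; ry=(P[:,:2]-[x,y])@b
    print(n,"zrange rows: z bin -> n, along min/max, lateral min/max")
    for lo in np.arange(.1,.8,.04):
        m=(P[:,2]>lo)&(P[:,2]<lo+.04)&(P[:,0]>.1)&(np.hypot(rx,ry)<.6)
        if m.sum()>15: print(round(lo,2),m.sum(),np.percentile(rx[m],[1,99]).round(3),np.percentile(ry[m],[1,99]).round(3))
# scene obstacles in arm frame at right tin (j1=.21) near tool, by height
j=.21;a=np.array([np.cos(j),np.sin(j)]);b=np.array([-a[1],a[0]]);t=TINS[2]
rx=(P0[:,:2]-t)@a; ry=(P0[:,:2]-t)@b
for lo,hi in((.1,.2),(.2,.25),(.25,.28),(.28,.35)):
    for xl in(-.3,-.2,-.1,0,.1):
        m=(P0[:,2]>lo)&(P0[:,2]<hi)&(rx>xl)&(rx<xl+.1)&(abs(ry)<.35)
        if m.sum()>15: print("obs",lo,xl,np.percentile(ry[m],[1,99]).round(3),P0[m,2].max().round(3))
E
```

```text
top zrange rows: z bin -> n, along min/max, lateral min/max
0.54 4064 [-0.123  0.048] [-0.055  0.052]
0.58 45579 [-0.154  0.028] [-0.054  0.048]
scene zrange rows: z bin -> n, along min/max, lateral min/max
0.1 630 [-0.041  0.039] [0.005 0.029]
0.14 1812 [-0.06   0.059] [-0.01   0.028]
0.18 1560 [-0.067  0.066] [-0.012  0.022]
0.22 923 [-0.035  0.037] [0.007 0.04 ]
0.26 1344 [-0.035  0.037] [0.003 0.041]
0.3 1879 [-0.038  0.04 ] [0.004 0.042]
0.34 1789 [-0.035  0.036] [0.019 0.043]
0.38 3242 [-0.047  0.05 ] [0.026 0.05 ]
0.42 4890 [-0.044  0.049] [0.001 0.048]
0.46 3030 [-0.044  0.044] [0.03  0.052]
obs 0.1 -0.3 [-0.061  0.349] 0.2
obs 0.1 -0.2 [-0.327 -0.011] 0.2
obs 0.1 -0.1 [-0.339 -0.282] 0.175
obs 0.1 0 [-0.116 -0.057] 0.2
obs 0.1 0.1 [-0.326  0.221] 0.2
obs 0.2 -0.3 [-0.104  0.349] 0.25
obs 0.2 -0.2 [-0.115 -0.024] 0.25
obs 0.2 0 [-0.187 -0.061] 0.25
obs 0.2 0.1 [-0.076 -0.039] 0.25
obs 0.25 -0.3 [-0.047 -0.022] 0.253
obs 0.25 -0.2 [-0.049 -0.037] 0.252
obs 0.25 0 [-0.214 -0.068] 0.28
obs 0.25 0.1 [-0.199 -0.047] 0.28
obs 0.28 0 [-0.192 -0.075] 0.312
obs 0.28 0.1 [-0.163 -0.053] 0.314
```

Wrist is slim (±5 cm) up to z≈0.4, so there is clearance everywhere. Continue.

```bash
python3 - <<'E'
from h import *
putback(0)
for i in(1,2):
    ctrl.move_linear([*TINS[i],.16],feed=.2); heft(i)
    if i==1: putback(1)
for n in("scene","top"):
    im,d=capture(n); cv2.imwrite(f"pics/{n}2.png",im[:,:,::-1])
E
```

```text
t 11.9667 width 0.6470492038197883 grip 53.60349532216787
tin 1 dF [ 0.08 -0.57 -1.76] width 0.6467790038373297 tool [0.469 0.306 0.107] t 13.5667
t 18.7917 width 0.6478292173950928 grip 53.879457134753466
tin 2 dF [-0.01  0.8  -3.5 ] width 0.6459143039461576 tool [0.527 0.245 0.107] t 20.3917
```

View pics/scene2.png

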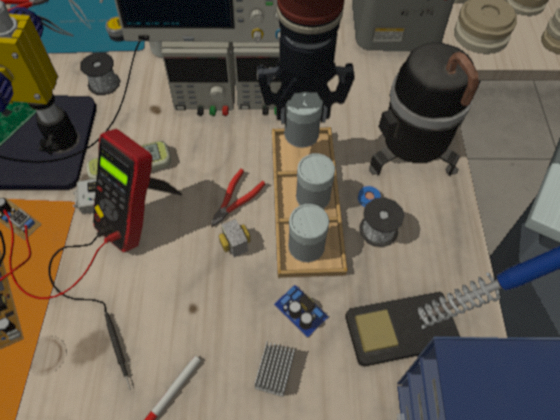

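The left tin (308,230) and middle tin (314,180) stand upright in their places, and the right tin hangs at (302,120). The left tin is the heaviest at 5.6 N, against 1.8 N and 3.5 N. I'll put the right one back and lift the left one.

```bash
python3 - <<'E'
from h import *
putback(2)
x,y=TINS[0]
ctrl.move_linear([x,y,.16],feed=.2); f0=ft()
grasp(0); ctrl.move_linear([x,y,.241],feed=.1); ctrl.dwell(1)
print((ft()-f0).round(2),status.get_width(),status.get_grip_force(),status.get_tool_pos(),status.get_clock())
im,d=capture("scene"); cv2.imwrite("pics/scene3.png",im[:,:,::-1])
E
```

```text
t 25.6417 width 0.64477857150179 grip 53.407853934913874
[ 0.38  1.24 -5.89] 0.6469071126140868 54.13850197568536 [0.4349891  0.3910106  0.24098633] 28.7333
```

View pics/scene3.png

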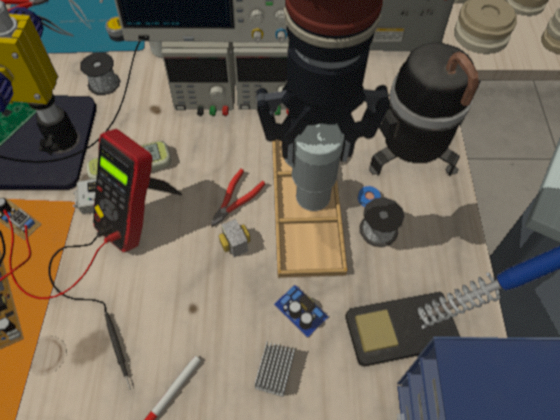

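The heaviest tin is held upright at about (317,150), the middle tin stands at (313,185) and the bystanders are in place. The right tin is hidden here, so I check it from the top camera and hand in if it is standing right.

```bash
python3 - <<'E'
from h import *
im,d=capture("top"); P=cloud("top",d).reshape(-1,3)
q=P[(np.hypot(*(P[:,:2]-TINS[2]).T)<.05)&(P[:,2]>.072)&(P[:,2]<.1)]
c,r=cv2.minEnclosingCircle(q[:,:2].astype(np.float32)); z=np.median(q[:,2]); print(len(q),c,r,z,q[:,2].std())
if len(q)>500 and abs(z-.0845)<.003 and np.hypot(*(np.array(c)-TINS[2]))<.012: print(order.job_done(),status.get_clock())
E
```

```text
0 (0.0, 0.0) 0.0 nan nan
  return _methods._mean(a, axis=axis, dtype=dtype,
  ret = ret.dtype.type(ret / rcount)
  ret = _var(a, axis=axis, dtype=dtype, out=out, ddof=ddof,
  arrmean = um.true_divide(arrmean, div, out=arrmean,
  ret = ret.dtype.type(ret / rcount)
```

```bash
python3 - <<'E'
from h import *
im,d=capture("top"); cv2.imwrite("pics/top4.png",im[:,:,::-1])
for r in finder.recognise("top","tin_a"): print(r, cloud("top",d)[int(r["point"][1]),int(r["point"][0])])
E
```

```text
(no output)
```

View pics/top4.png

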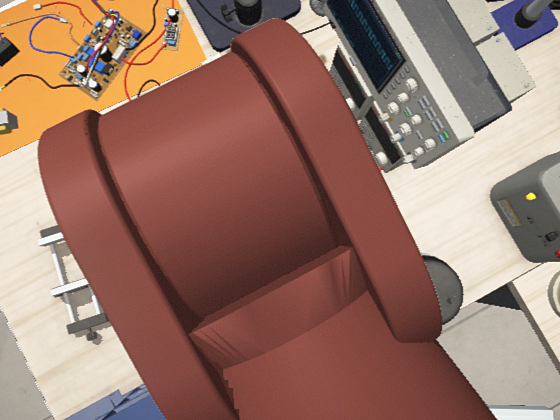

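The higher arm just hides the tray. I lower to 6 cm lift (where the right tin was visible before), check, raise again and hand in.

```bash
python3 - <<'E'
from h import *
x,y=TINS[0]; ctrl.move_linear([x,y,.107],feed=.1)
im,d=capture("top"); P=cloud("top",d).reshape(-1,3)
q=P[(np.hypot(*(P[:,:2]-TINS[2]).T)<.05)&(P[:,2]>.072)&(P[:,2]<.1)]
c,r=cv2.minEnclosingCircle(q[:,:2].astype(np.float32)); z=np.median(q[:,2]); print(len(q),c,r,z,q[:,2].std())
ctrl.move_linear([x,y,.241],feed=.1); ctrl.dwell(1); print(status.get_width(),status.get_clock())
if len(q)>500 and abs(z-.0845)<.003 and np.hypot(*(np.array(c)-TINS[2]))<.012: print(order.job_done())
E
```

```text
841 (0.5273042321205139, 0.24336938560009003) 0.028749283403158188 0.08409726542197574 0.0019862417867397533
0.649681402855133 32.9667
the job is handed in; nothing more can be done
None
```

The job is handed in: the left tin was the heaviest (about 0.57 kg, against 0.36 kg for the right and 0.18 kg for the middle), and it is held upright and still with its underside about 20 cm above the bench, the other two standing back in their places.

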